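Mix the orange-lidded additive canister and park it in the test tray

ROBOT

A 6-joint arm with a two-finger parallel gripper is mounted at the origin on the work surface. World frame = base frame: x ahead of the robot, y to its left, z up, the work surface at z = 0. Lengths are in m, angles in degrees, forces in N, time in s.
With the tool pointing down it reaches from about 0.25 to 0.725 m from the base axis. Payload 9.7 kg.
Tool frame: the origin (TCP) lies between the finger pads; the fingertips stand bot.tcp_to_tips ahead of it and the grasp point (between the pads) lies 2 mm behind it (bot.tcp_to_tips is the distance from the TCP to the fingertips, in m); z points along the fingers, y is the line along which they close (so a half turn about z gives the same grasp; the last joint's range is limited). The gripper opens to 85 mm and grips with 20 to 120 N. Pads are 22 mm wide; open, the fingers measure 114 mm over their backs; the gripper's body (76 mm by 85 mm) begins 54 mm behind the grasp point. The pads swing forward as they close: fully open they stand 13 mm farther back than shut.
Start: joints at [68.984, 4.979, 10.078, 95.1, 0, 90], TCP at [0.197, 0.513, 0.248] pointing down, gripper open.
Joint ranges: [-179.16, 179.16], [-48.56, 103.87], [-65.8, 70.77], [-126.05, 130.52], [-82.76, 87.17], [-180, 180]. Speed limits (degrees/s): [127.2, 127.2, 147.25, 180, 180, 180].

INTERFACE

Orientations are given as [roll, pitch, yaw] about the fixed x, y, z axes, in that order (R = Rz(yaw) Ry(pitch) Rx(roll)).
In Python, from workcell import sensors, camera, camera_params, bot gives the robot as it stands.
- The arm moves only by the tool apply_moves, never from a script. Its argument "motion" is a list of rows, each an object with "jaw": the opening, from -1 (shut) to 1 (fully open); "xyz": the shift along the tool's x, y, z in mm, a list of three; "twist": the turn about the tool's z in rad. A call has 1 to 5 rows; each row is the pose to reach, as a shift and turn from the pose commanded when the call began, along the tool's axes at that moment; what a row does not reach only later rows make up. A row lasts 1/8 s, in which the tool goes at most 62.5 mm and 10.7 degrees, less where a joint would pass 70% of its speed; a pose out of reach is approached as far as the arm can. A call with a gripper value outside its range is refused whole. The fingers move at their own pace and stop on an object; "grip_force" is the grip in N (left out, the last holds). Time passes only in rows, so rows that repeat a pose let the fingers close. It gives the time, the measured TCP pose, the force, the opening and the grip force at its end, in the units of the state.
- sensors.get_obs(): the state, without advancing time (a new reading comes with each control period).
- camera(name): name is "scene" or "top" or "wrist"; returns (picture, depth): 384x512x3 uint8, red, green, blue; 384x512 float32, m along the optical axis (not along the pixel's ray), 0 where there is no reading.
- camera_params(name): a dict with "mtx" (3x3 intrinsics, pixels), "rvec" (rotation vector, rad) and "tvec" (3), from world to camera coordinates, as OpenCV has them. Camera axes: x right, y down, z forward; pixel columns grow to the right and rows downward; lengths in m; the calibration is good to about 2 mm. The wrist camera is an equidistant fisheye: a pixel r from the principal point sees the ray r / f radians off the axis. A picture is of the moment at which its call begins: read the wrist's pose just before it. camera_params takes no time and is no camera call; for the wrist camera it gives the pose at the moment of the call.
- bot.job_done(): hands the job in; it is judged then, once.
The state is a dict: "time": time; "q": joint angles; "qd": joint speeds; "joint_efforts": joint torques, N m; "ee_pos": TCP position; "tcp_rot": TCP orientation; "wrist_force": force on the tool from outside, world axes, zero at the start; "torque": the same for the moment, N m; "opening": finger opening in m; "grasp_force": force on a finger pad.
Only numpy, scipy, OpenCV 4.12 (cv2) and the standard library are available. Lean on these libraries where they do the work, as an engineer would, in place of code of your own. Each camera call takes 0.05 s, during which the arm holds its last target. There are 200 camera calls.

TASK

Take the orange-lidded canister out of the metal carrier, press it upright on the mixer's sprung pad between the two steel uprights and, still gripping it, hold the pad fully down for about two seconds. Then park it upright in the tray compartment with the orange liner, seated on the compartment floor, and let go. Leave the other canisters and the beaker in place, and never tip the orange canister over.

Things in the scene. Friction and masses are not known exactly. Their poses are not given: they have to be found in the camera images.
- orange_canister: flat-sided white canister with a flush orange lid, a plain block 58 (x) by 36 (y) by 90 mm tall, about 0.22 kg; origin at the centre of its underside, z up. It stands in a carrier slot: there only its narrow ends (x = +-29 mm) are free, on the mixer only its broad faces (y = +-18 mm), so it must be put down on open bench and gripped again the other way
- blue_canister: bystander: same canister with a blue lid, in another carrier slot; origin and axes alike
- grey_canister: bystander: same canister with a grey lid, in another carrier slot; origin and axes alike
- green_canister: bystander: same canister with a green lid, parked in the other compartment of the tray; origin and axes alike (long side along the tray's y)
- beaker: bystander: empty glass beaker, 64 mm across and 80 mm tall, standing on the bench; origin at the centre of its underside
- electrode_stand: obstacle: fixed electrode stand between mixer and carrier, 240 mm tall: a steel rod 12 mm thick on a foot 70 by 70 by 10 mm, with an arm 200 mm up that points along its +x and holds a copper electrode (120 to 230 mm up, 52 mm out); origin under the rod at the centre of the foot's underside
- carrier: fixed metal carrier, 80 (x) by 158 (y) mm, floor 6 mm above the bench; origin at the centre of its underside. Four steel plates 54 mm long (x), 4 mm thick, their tops 106 mm above the bench, at y = -75, -25, 25, 75 mm part three slots centred at y = -50, 0, 50 mm, 46 mm clear, open at both x ends above a lip 21 mm high at x = +-38 mm
- mixer: fixed grey mixer, 150 (x) by 130 (y) mm, flat top 55 mm above the bench; origin at the centre of its underside. Two steel uprights, 30 (x) by 6 mm, rise to 161 mm with inner faces at y = +-34 mm; the canister goes between them, long side along the mixer's y, 5 mm clear at each end, and ends up below their tops; the x sides are open
- pad_top (a point): centre of the upper face of the mixer's black and blue sprung pad, 46 (mixer x) by 60 (mixer y) mm, 71 mm above the bench when up; axes as the mixer's
- mixer_pad (a joint): how far the pad is pressed down, m: 0 up, 0.010 fully down; sprung, starts to sink at about 4 N and is fully down at about 14 N (the canister's weight alone hardly moves it)
- tray: fixed grey plastic tray, 56 (x) by 147 (y) mm, walls 25 mm high, floor 5 mm above the bench; origin at the centre of its underside. Two compartments, 46 (x) by 66 (y) mm inside, centred at y = -35.5 and +35.5 mm
- liner: thin orange liner on the floor of the free tray compartment, marking the compartment to use; origin at the compartment's centre on its floor, axes as the tray's: the canister's long side goes along the liner's y
- paper_disc: flat white paper disc, 150 mm across, on the bench: a clear spot for setting the canister down; origin at its centre

How it is judged:
By the outcome, as a careful person would: the job done as asked, in the order asked, and still so for the second after the job is handed in, with the robot touching nothing.
It also fails if it takes over 72 s, if anything falls off the work surface, if the arm or the gripper's body presses on something with over 40 N, if the wrist force passes 120 N, or if a joint passes its speed limit or range.

## Working session

There is one attempt and no reset: what is moved stays moved. The work goes in short steps, Python scripts to look and compute and a tool call to move; the robot and the scene stay as the last step left them, time stands still between calls to the robot, and variables do not carry over. Pictures are saved under pics/ and viewed, at most 10 in all, crops included, and the job is handed in when it is done.

Besides the shell and the picture viewer there is one more tool, called by a JSON object that holds its "method" and its "body", one argument or row to a line. apply_moves: Moves the arm, as the interface text tells. Its arguments: {"type":"object","properties":{"motion":{"type":"array","items":{"type":"object","properties":{"jaw":{"type":"number"},"xyz":{"type":"array","items":{"type":"number"}},"twist":{"type":"number"}}}},"grip_force":{"type":"number"}},"required":["motion"]}

```bash
mkdir -p pics; ls; python3 - <<'E'
from workcell import sensors,camera,camera_params,bot
import cv2,numpy as np
o=sensors.get_obs();print(o,bot.tcp_to_tips)
for n in("scene","top"):
    p,d=camera(n);cv2.imwrite(f"pics/{n}0.png",p[:,:,::-1]);np.savez(f"{n}0.npz",p=p,d=d,**camera_params(n));print(n,camera_params(n))
E
```

```text
pics
{'time': 0.0, 'q': array([ 6.89836803e+01,  5.01121452e+00,  1.00362525e+01,  9.50985734e+01,
       -1.53059276e-03,  9.00014167e+01]), 'qd': array([ 0.10579159, -0.02144163, -0.18202956,  0.0244502 ,  0.02766438,
        0.04011488]), 'joint_efforts': array([-1.99059614e-03, -5.20383453e+01,  4.64807332e+01,  1.61991525e-02,
       -8.95467406e-05,  1.96096016e-05]), 'ee_pos': array([0.19718746, 0.51323393, 0.24759805]), 'tcp_rot': array([-1.79926465e+02,  1.53240978e-03,  1.58982266e+02]), 'wrist_force': array([-0.15900388,  0.49053072,  0.10297211]), 'torque': array([-0.01488364, -0.04388733, -0.04568916]), 'grasp_force': 0.0, 'opening': 0.08536510300931541} 0.017
scene {'mtx': array([[357.30818963,   0.        , 256.16878066],
       [  0.        , 357.30818963, 191.99581932],
       [  0.        ,   0.        ,   1.        ]]), 'rvec': array([ 2.09558796,  0.49826452, -0.27579931]), 'tvec': array([-0.49710472, -0.05664277,  0.95337839])}
top {'mtx': array([[395.82802482,   0.        , 252.33858706],
       [  0.        , 395.82802482, 200.31102156],
       [  0.        ,   0.        ,   1.        ]]), 'rvec': array([ 1.96476527, -2.25755004,  0.22878015]), 'tvec': array([0.06198047, 0.54785749, 0.79731416])}
```

View pics/top0.png

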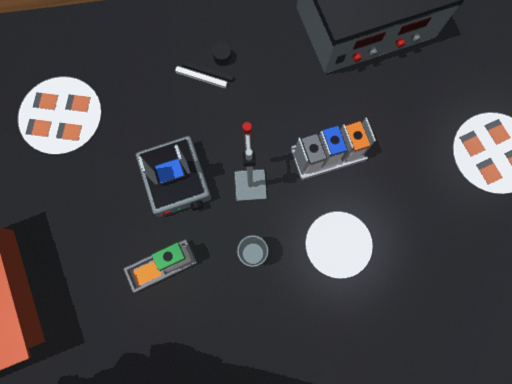

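View pics/scene0.png

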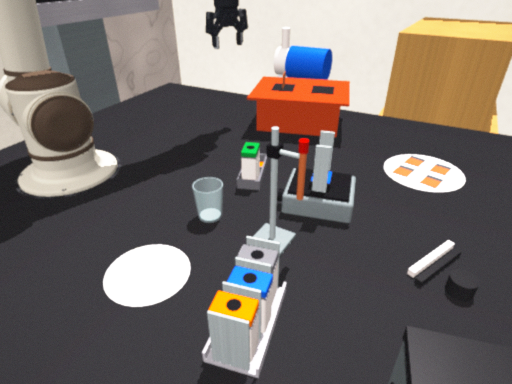

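The top view shows the orange lid at (357,136), blue at (335,141) and grey at (313,150). The mixer is at (172,175) with its pad at (170,171), the tray at (160,265) with its liner at (147,272), and the plain disc at (339,245). The stand foot is at (250,185) with its electrode towards (247,128), and the beaker is at (252,250). The scene view agrees with this.

```bash
cat > h.py <<'E'
import numpy as np,cv2
def cloud(f):
    z=np.load(f);d=z['d'];K=z['mtx'];R=cv2.Rodrigues(z['rvec'])[0]
    v,u=np.mgrid[:384,:512];c=np.stack([(u-K[0,2])/K[0,0]*d,(v-K[1,2])/K[1,1]*d,d],-1)
    w=(c-z['tvec'])@R; w[d==0]=np.nan
    return z['p'],w
def rect(P):
    r=cv2.minAreaRect((P[:,:2]*1000).astype(np.float32))
    return np.round(r[0],1),np.round(r[1],1),round(r[2],1),'z',np.round(np.median(P[:,2])*1000,1),len(P)
E
python3 - <<'E'
from h import *
p,w=cloud('top0.npz');hsv=cv2.cvtColor(p,cv2.COLOR_RGB2HSV);H,S,V=[hsv[...,i].astype(int) for i in range(3)]
v,u=np.mgrid[:384,:512];z=w[...,2]*1000
box=lambda a,b,c,d:(u>=a)&(u<=b)&(v>=c)&(v<=d)
org=(H<22)&(S>150)&(V>90);blu=(H>100)&(H<130)&(S>140)&(V>60);grn=(H>45)&(H<85)&(S>120)
def s(n,m):print(n,rect(w[m]) if m.sum()>4 else m.sum())
s('orange',org&box(340,380,115,160)&(abs(z-96)<8))
s('blue',blu&box(315,355,120,165)&(abs(z-96)<8))
s('pad',blu&box(140,200,140,195)&(abs(z-71)<8))
s('padall',box(155,187,155,188)&(abs(z-71)<5))
s('mixtop',box(130,215,130,220)&(abs(z-55)<4))
s('uprights',box(130,215,130,220)&(abs(z-161)<5))
for k in (box(130,160,130,220),box(172,215,130,220)): s('up1',k&(abs(z-161)<5))
s('liner',org&box(120,170,250,295)&(abs(z-5)<6))
s('green',grn&box(140,200,235,280)&(abs(z-95)<8))
s('trayrim',box(115,205,230,300)&(abs(z-25)<3))
s('trayall',box(115,205,230,300)&(z>12)&(z<30))
s('carrier plates',box(285,385,110,185)&(abs(z-106)<4))
for i,c in enumerate([(296,305),(318,326),(341,348),(366,376)]): s('pl%d'%i,box(c[0],c[1],110,185)&(z>102)&(z<110))
s('carrierall',box(280,385,110,185)&(z>4)&(z<115))
s('disc',box(300,375,205,285)&(V>150)&(abs(z)<8))
s('beaker',box(230,275,230,272)&(z>70)&(z<90))
s('foot',box(225,275,160,210)&(abs(z-10)<4))
s('arm',box(225,275,110,210)&(z>190)&(z<250))
E
```

```text
orange (array([ 652.4, -254.7]), array([58.1, 34.4]), 10.2, 'z', np.float64(94.2), 362)
blue (array([ 649.3, -204.8]), array([58.8, 35.2]), 8.6, 'z', np.float64(94.1), 374)
pad (array([639.7, 155.4]), array([44. , 54.5]), 12.1, 'z', np.float64(69.8), 478)
padall (array([638.9, 153. ]), array([46.6, 75.9]), 11.2, 'z', np.float64(69.7), 567)
mixtop (array([639.5, 155.1]), array([133.1, 110. ]), 11.4, 'z', np.float64(53.4), 1853)
uprights (array([638.1, 154.9]), array([30. , 79.6]), 11.3, 'z', np.float64(159.0), 96)
up1 (array([630.8, 190.8]), array([30.,  6.]), 11.8, 'z', np.float64(159.3), 49)
up1 (array([645.3, 118.6]), array([29.9,  5.5]), 12.0, 'z', np.float64(158.8), 47)
liner (array([432.4, 239.2]), array([34.2, 54.7]), 18.3, 'z', np.float64(4.0), 370)
green (array([454.1, 170.4]), array([35.7, 56.7]), 17.7, 'z', np.float64(93.3), 427)
trayrim (array([442.9, 204.6]), array([ 56.1, 147.4]), 17.7, 'z', np.float64(23.6), 329)
trayall (array([442.7, 204.7]), array([ 56.2, 147.8]), 17.6, 'z', np.float64(22.8), 521)
carrier plates (array([ 647.1, -206.8]), array([ 53.1, 154.5]), 9.9, 'z', np.float64(104.1), 201)
pl0 (array([ 638.2, -132.2]), array([44.8,  4.3]), 8.9, 'z', np.float64(104.0), 36)
pl1 (array([ 651.2, -180.5]), array([35.9,  4. ]), 8.9, 'z', np.float64(103.8), 32)
pl2 (array([ 661.5, -229.9]), array([30.4,  4.2]), 8.7, 'z', np.float64(103.9), 29)
pl3 (array([ 659.5, -280.5]), array([52.4,  4.8]), 9.6, 'z', np.float64(104.3), 50)
carrierall (array([ 674.1, -218. ]), array([147.4, 190.1]), 4.0, 'z', np.float64(92.6), 2981)
disc (array([ 435.9, -195. ]), array([149.5, 148.9]), 82.0, 'z', np.float64(-0.8), 3509)
beaker (array([442.5,   0.8]), array([60.8, 62.4]), 35.9, 'z', np.float64(77.7), 170)
foot (array([598.4, -15.4]), array([69.8, 70.2]), 86.3, 'z', np.float64(8.3), 739)
arm (array([622.9, -18.8]), array([21.8, 71.6]), 82.3, 'z', np.float64(210.1), 357)
```

```bash
cat > s.py <<'E'
import sys,numpy as np
from workcell import sensors
# usage: s.py x y z yaw [x y z yaw ...]  (mm, deg) each leg from the previous target
o=sensors.get_obs();p=o['ee_pos']*1000;Y=o['tcp_rot'][2]
print('t',round(o['time'],2),'p',p.round(1),'rpy',o['tcp_rot'].round(1),'q',o['q'].round(1),'F',o['wrist_force'].round(1),'open',round(o['opening']*1e3,1),'gf',round(o['grasp_force'],1))
a=list(map(float,sys.argv[1:]))
for i in range(0,len(a),4):
    t=np.array(a[i:i+3]);d=t-p;c,s=np.cos(np.radians(Y)),np.sin(np.radians(Y))
    dy=(a[i+3]-Y+180)%360-180
    print('xyz',np.round([c*d[0]+s*d[1],s*d[0]-c*d[1],-d[2]],1),'twist',round(-np.radians(dy),3),'dist',round(np.linalg.norm(d),0))
    p,Y=t,a[i+3]
E
python3 s.py 340 230 260 145 420 -60 260 125 560 -215 220 99.5 652.5 -255 170 99.5
```

```text
t 0.1 p [197.2 513.3 247.6] rpy [-179.9   -0.   159. ] q [69.   5.  10.  95.1  0.  90. ] F [ 0.6  0.7 -0.2] open 85.3 gf 0.0
xyz [-234.9 -213.2  -12.4] twist 0.244 dist 317.0
xyz [-231.9 -191.7   -0. ] twist 0.349 dist 301.0
xyz [-207.3   25.8   40. ] twist 0.445 dist 213.0
xyz [-54.7  84.6  50. ] twist -0.0 dist 112.0
```

{"method": "apply_moves", "body": {
  "motion": [
    {"xyz": [-47, -43, -2], "twist": 0.05, "jaw": 1},
    {"xyz": [-94, -85, -5], "twist": 0.1, "jaw": 1},
    {"xyz": [-141, -128, -7], "twist": 0.15, "jaw": 1},
    {"xyz": [-188, -170, -10], "twist": 0.2, "jaw": 1},
    {"xyz": [-225, -205, -12], "twist": 0.244, "jaw": 1}
  ]
}}

```text
time: 0.72
ee_pos: [0.3342, 0.2394, 0.2602]
tcp_rot: [180.0, 0.0, 144.9]
wrist_force: [0.1, 1.0, 0.1]
opening: 0.0852
grasp_force: 0.0
```

```bash
python3 s.py 420 -60 260 125 560 -215 220 99.5 652.5 -255 170 99.5
```

```text
t 0.72 p [334.2 239.4 260.2] rpy [180.    0.  144.9] q [ 35.6 -13.6  -6.   97.6  -0.   70.7] F [0.1 1.  0.1] open 85.2 gf 0.0
xyz [-2.423e+02 -1.956e+02  2.000e-01] twist 0.347 dist 311.0
xyz [-207.3   25.8   40. ] twist 0.445 dist 213.0
xyz [-54.7  84.6  50. ] twist -0.0 dist 112.0
```

{"method": "apply_moves", "body": {
  "motion": [
    {"xyz": [-48, -39, 0], "twist": 0.07, "jaw": 1},
    {"xyz": [-96, -78, 0], "twist": 0.14, "jaw": 1},
    {"xyz": [-144, -117, 0], "twist": 0.21, "jaw": 1},
    {"xyz": [-192, -156, 0], "twist": 0.28, "jaw": 1},
    {"xyz": [-240, -195, 0], "twist": 0.347, "jaw": 1}
  ]
}}

```text
time: 1.35
ee_pos: [0.4186, -0.0582, 0.2603]
tcp_rot: [180.0, 0.0, 125.0]
wrist_force: [1.6, 0.9, -0.3]
opening: 0.0859
grasp_force: 0.0
```

```bash
python3 s.py 560 -215 220 99.5 652.5 -255 170 99.5
```

```text
t 1.35 p [418.6 -58.2 260.3] rpy [180.   0. 125.] q [ -7.9 -12.   -4.7  97.3   0.   47.1] F [ 1.6  0.9 -0.3] open 85.9 gf 0.0
xyz [-209.6   26.    40.3] twist 0.445 dist 215.0
xyz [-54.7  84.6  50. ] twist -0.0 dist 112.0
```

{"method": "apply_moves", "body": {
  "motion": [
    {"xyz": [-42, 5, 8], "twist": 0.09, "jaw": 1},
    {"xyz": [-84, 10, 16], "twist": 0.18, "jaw": 1},
    {"xyz": [-126, 16, 24], "twist": 0.27, "jaw": 1},
    {"xyz": [-168, 21, 32], "twist": 0.36, "jaw": 1},
    {"xyz": [-210, 26, 40], "twist": 0.445, "jaw": 1}
  ]
}}

```text
time: 1.98
ee_pos: [0.5613, -0.214, 0.2195]
tcp_rot: [-180.0, -0.0, 99.5]
wrist_force: [0.0, -0.0, 0.8]
opening: 0.0854
grasp_force: 0.0
```

{"method": "apply_moves", "body": {
  "motion": [
    {"xyz": [-18, 28, 16], "jaw": 1},
    {"xyz": [-37, 56, 32], "jaw": 1},
    {"xyz": [-55, 84.5, 50], "jaw": 1},
    {"xyz": [-55, 84.5, 50], "jaw": 1}
  ]
}}

```text
validation failed for argument at $.mo...
```

```bash
python3 s.py 653 -255 66 99.5;  python3 - <<'E'
from workcell import camera,camera_params
import cv2
print(camera_params("wrist"));p,d=camera("wrist");cv2.imwrite("pics/w1.png",p[:,:,::-1])
E
```

```text
t 1.98 p [ 561.3 -214.   219.5] rpy [-180.    -0.    99.5] q [-20.9  11.6  14.3  92.7   0.   59.7] F [ 0.  -0.   0.8] open 85.4 gf 0.0
xyz [-55.5  83.7 153.5] twist -0.001 dist 183.0
{'mtx': array([[297.31863964,   0.        , 259.07212981],
       [  0.        , 297.31863964, 194.83804363],
       [  0.        ,   0.        ,   1.        ]]), 'rvec': array([-2.85274342, -0.23650102, -0.03247801]), 'tvec': array([-0.51750751, -0.31913179,  0.26747816])}
```

View pics/w1.png

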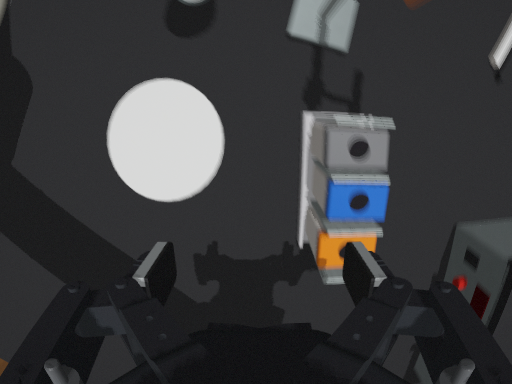

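The wrist view shows the fingers at (155,275) and (365,270). The orange lid is between its plates at (347,250), and blue and grey are behind it at (357,200) and (357,148). The second move call was refused, so I'll include the twist in every row.

{"method": "apply_moves", "body": {
  "motion": [
    {"xyz": [-18, 28, 16], "twist": 0, "jaw": 1},
    {"xyz": [-37, 56, 32], "twist": 0, "jaw": 1},
    {"xyz": [-55, 84, 50], "twist": 0, "jaw": 1},
    {"xyz": [-55, 84, 50], "twist": 0, "jaw": 1}
  ]
}}

```text
time: 2.52
ee_pos: [0.6529, -0.2532, 0.1661]
tcp_rot: [-179.7, -0.2, 99.6]
wrist_force: [-0.7, -0.0, 0.2]
opening: 0.0852
grasp_force: 0.0
```

```bash
python3 s.py 653 -255 66 99.5;  python3 - <<'E'
from workcell import camera,camera_params
import cv2,numpy as np
c=camera_params("wrist");p,d=camera("wrist");cv2.imwrite("pics/w2.png",p[:,:,::-1])
np.savez('w2.npz',p=p,d=d,**c)
h=cv2.cvtColor(p,cv2.COLOR_RGB2HSV);m=(h[...,0]<22)&(h[...,1]>150)&(h[...,2]>90)
K=c['mtx'];R=cv2.Rodrigues(c['rvec'])[0]
v,u=np.mgrid[:384,:512];x=(u-K[0,2])/K[0,0];y=(v-K[1,2])/K[1,1];r=np.hypot(x,y)+1e-9
X=np.stack([np.tan(r)*x/r*d,np.tan(r)*y/r*d,d],-1);w=(X-c['tvec'])@R*1000
m&=(abs(w[...,2]-96)<8);P=w[m];print(cv2.minAreaRect(P[:,:2].astype(np.float32)),np.median(P[:,2]),m.sum())
E
```

```text
t 2.52 p [ 652.9 -253.2  166.1] rpy [-179.7   -0.2   99.6] q [-21.2  26.   26.5  90.8  -0.   59.2] F [-0.7 -0.   0.2] open 85.2 gf 0.0
xyz [ -1.8  -0.2 100.1] twist 0.002 dist 100.0
((652.7194213867188, -253.83236694335938), (58.19255828857422, 36.03815460205078), 9.89229965209961) 95.59348205049537 3295
```

View pics/w2.png

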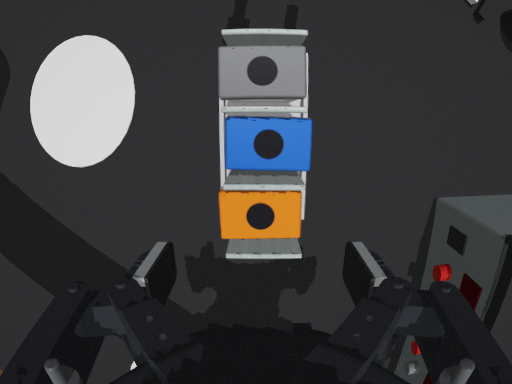

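The wrist view shows the orange lid centred between the open fingers at (260,215). Its measured position (652.7, -253.8) and height 95.6 mm agree with the top camera to within 1 mm. I'm descending.

{"method": "apply_moves", "body": {
  "motion": [
    {"xyz": [-1, 0, 25], "twist": 0, "jaw": 1},
    {"xyz": [-1, 0, 50], "twist": 0, "jaw": 1},
    {"xyz": [-1, 0, 75], "twist": 0, "jaw": 1},
    {"xyz": [-1, 0, 98], "twist": 0, "jaw": 1},
    {"xyz": [-1, 0, 100], "twist": 0, "jaw": 1}
  ]
}}

```text
time: 3.2
ee_pos: [0.6515, -0.2534, 0.0698]
tcp_rot: [-179.9, -0.1, 99.6]
wrist_force: [0.4, -0.2, 1.2]
opening: 0.0856
grasp_force: 0.0
```

{"method": "apply_moves", "body": {
  "motion": [
    {"xyz": [0, 0, 0], "twist": 0, "jaw": -0.3},
    {"xyz": [0, 0, 0], "twist": 0, "jaw": -0.3},
    {"xyz": [0, 0, 0], "twist": 0, "jaw": -0.3},
    {"xyz": [0, 0, 0], "twist": 0, "jaw": -0.3},
    {"xyz": [0, 0, 0], "twist": 0, "jaw": -0.3}
  ],
  "grip_force": 50
}}

```text
time: 3.82
ee_pos: [0.6535, -0.2542, 0.0724]
tcp_rot: [179.9, 0.1, 99.6]
wrist_force: [-0.8, 0.6, 7.2]
opening: 0.0575
grasp_force: 54.5
```

```bash
python3 s.py 653 -254 66 99.5
```

```text
t 3.83 p [ 653.5 -254.2   72.4] rpy [1.799e+02 1.000e-01 9.960e+01] q [-21.3  25.8  15.9  80.   -0.   59.1] F [-0.8  0.6  7.2] open 57.5 gf 54.5
xyz [ 0.3 -0.5  6.4] twist 0.002 dist 6.0
```

{"method": "apply_moves", "body": {
  "motion": [
    {"xyz": [0, 0, -15], "twist": 0, "jaw": -0.3},
    {"xyz": [0, 0, -40], "twist": 0, "jaw": -0.3},
    {"xyz": [0, 0, -70], "twist": 0, "jaw": -0.3},
    {"xyz": [0, 0, -100], "twist": 0, "jaw": -0.3},
    {"xyz": [0, 0, -125], "twist": 0, "jaw": -0.3}
  ]
}}

```text
time: 4.45
ee_pos: [0.6527, -0.254, 0.1974]
tcp_rot: [180.0, 0.0, 99.6]
wrist_force: [0.5, 0.7, -3.5]
opening: 0.0574
grasp_force: 54.0
```

```bash
python3 s.py 545 -225 190 145 436 -195 150 189.5 436 -195 70 189.5; cat > wm.py <<'E'
import sys,cv2,numpy as np
from workcell import camera,camera_params
# wrist cloud, saves pics/<name>.png ; returns picture, world points mm
def wrist(name):
    c=camera_params("wrist");p,d=camera("wrist");cv2.imwrite(f"pics/{name}.png",p[:,:,::-1])
    K=c['mtx'];R=cv2.Rodrigues(c['rvec'])[0];v,u=np.mgrid[:384,:512]
    x=(u-K[0,2])/K[0,0];y=(v-K[1,2])/K[1,1];r=np.hypot(x,y)+1e-9
    w=(np.stack([np.tan(r)*x/r*d,np.tan(r)*y/r*d,d],-1)-c['tvec'])@R*1000
    return p,w
def orange(p,w,z,t=8):
    h=cv2.cvtColor(p,cv2.COLOR_RGB2HSV);m=(h[...,0]<22)&(h[...,1]>150)&(h[...,2]>70)&(abs(w[...,2]-z)<t)
    n,l,s,_=cv2.connectedComponentsWithStats(m.astype(np.uint8));k=1+np.argmax(s[1:,4]);P=w[l==k]
    print('orange',cv2.minAreaRect(P[:,:2].astype(np.float32)),'z',np.median(P[:,2]).round(1),len(P))
E
```

```text
t 4.45 p [ 652.7 -254.   197.4] rpy [180.    0.   99.6] q [-21.3  26.1  30.2  94.   -0.   59.1] F [ 0.5  0.7 -3.5] open 57.4 gf 54.0
xyz [  46.6 -101.4    7.4] twist -0.792 dist 112.0
xyz [106.5 -37.9  40. ] twist -0.777 dist 120.0
xyz [-0.  0. 80.] twist -0.0 dist 80.0
```

{"method": "apply_moves", "body": {
  "motion": [
    {"xyz": [9, -20, 1], "twist": -0.158, "jaw": -0.3},
    {"xyz": [19, -41, 3], "twist": -0.316, "jaw": -0.3},
    {"xyz": [28, -61, 4], "twist": -0.474, "jaw": -0.3},
    {"xyz": [37, -81, 6], "twist": -0.632, "jaw": -0.3},
    {"xyz": [47, -101, 7], "twist": -0.792, "jaw": -0.3}
  ]
}}

```text
time: 5.08
ee_pos: [0.5445, -0.2244, 0.189]
tcp_rot: [-180.0, 0.0, 145.3]
wrist_force: [-0.7, 0.3, -2.2]
opening: 0.0577
grasp_force: 54.3
```

{"method": "apply_moves", "body": {
  "motion": [
    {"xyz": [21, -8, 8], "twist": -0.155, "jaw": -0.3},
    {"xyz": [43, -15, 16], "twist": -0.31, "jaw": -0.3},
    {"xyz": [64, -23, 24], "twist": -0.465, "jaw": -0.3},
    {"xyz": [85, -30, 32], "twist": -0.62, "jaw": -0.3},
    {"xyz": [106, -38, 40], "twist": -0.777, "jaw": -0.3}
  ]
}}

```text
time: 5.7
ee_pos: [0.436, -0.1946, 0.1489]
tcp_rot: [-180.0, 0.0, -170.2]
wrist_force: [1.3, -0.2, -2.4]
opening: 0.0572
grasp_force: 54.3
```

{"method": "apply_moves", "body": {
  "motion": [
    {"xyz": [0, 0, 25], "twist": 0, "jaw": -0.3},
    {"xyz": [0, 0, 50], "twist": 0, "jaw": -0.3},
    {"xyz": [0, 0, 65], "twist": 0, "jaw": -0.3},
    {"xyz": [0, 0, 70], "twist": 0, "jaw": -0.3},
    {"xyz": [0, 0, 72], "twist": 0, "jaw": -0.3}
  ]
}}

```text
time: 6.32
ee_pos: [0.437, -0.195, 0.0768]
tcp_rot: [-180.0, 0.0, -170.5]
wrist_force: [-1.0, -0.2, -2.3]
opening: 0.0573
grasp_force: 54.6
```

```bash
python3 s.py 436 -195 68 189.5; python3 - <<'E'
import cv2
from workcell import camera
p,d=camera('scene');cv2.imwrite('pics/s3.png',p[150:384,60:330,::-1].repeat(2,0).repeat(2,1))
E
```

```text
t 6.33 p [ 437.  -195.    76.8] rpy [-180.     0.  -170.5] q [-24.   -4.6 -18.5  76.1   0.  -33.6] F [-1.  -0.2 -2.3] open 57.3 gf 54.6
xyz [1.  0.2 8.8] twist 0.0 dist 9.0
```

View pics/s3.png

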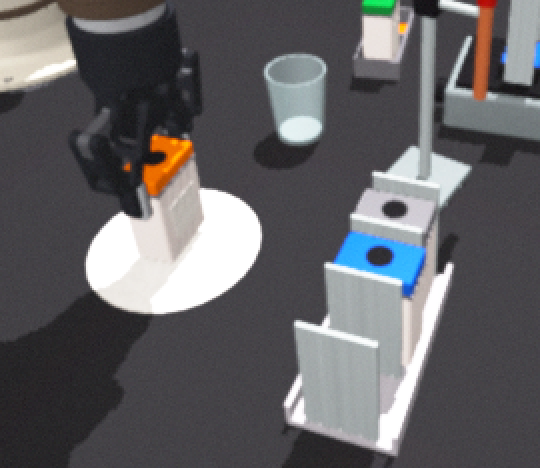

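The orange canister hangs upright, just above the disc, at about (170,205) in the crop. I'm lowering it until it touches.

{"method": "apply_moves", "body": {
  "motion": [
    {"xyz": [0, 0, 3], "twist": 0, "jaw": -0.3},
    {"xyz": [0, 0, 6], "twist": 0, "jaw": -0.3},
    {"xyz": [0, 0, 8], "twist": 0, "jaw": -0.3},
    {"xyz": [0, 0, 8], "twist": 0, "jaw": -0.3}
  ]
}}

```text
time: 6.88
ee_pos: [0.4366, -0.1948, 0.0681]
tcp_rot: [180.0, -0.0, -170.5]
wrist_force: [0.0, 0.9, -2.1]
opening: 0.0576
grasp_force: 54.6
```

{"method": "apply_moves", "body": {
  "motion": [
    {"xyz": [0, 0, 1], "twist": 0, "jaw": -0.3},
    {"xyz": [0, 0, 2], "twist": 0, "jaw": -0.3},
    {"xyz": [0, 0, 2], "twist": 0, "jaw": -0.3}
  ]
}}

```text
time: 7.25
ee_pos: [0.4368, -0.1949, 0.0664]
tcp_rot: [-180.0, 0.0, -170.5]
wrist_force: [-0.5, 0.2, -2.2]
opening: 0.0573
grasp_force: 54.8
```

{"method": "apply_moves", "body": {
  "motion": [
    {"xyz": [0, 0, 1], "twist": 0, "jaw": -0.3},
    {"xyz": [0, 0, 2], "twist": 0, "jaw": -0.3},
    {"xyz": [0, 0, 2], "twist": 0, "jaw": -0.3}
  ]
}}

```text
time: 7.62
ee_pos: [0.4369, -0.1949, 0.0663]
tcp_rot: [-180.0, 0.1, -170.5]
wrist_force: [-6.5, 3.6, 16.0]
opening: 0.0576
grasp_force: 56.6
```

{"method": "apply_moves", "body": {
  "motion": [
    {"xyz": [0, 0, 1], "twist": 0, "jaw": -0.3},
    {"xyz": [0, 0, 1], "twist": 0, "jaw": -0.3},
    {"xyz": [0, 0, 1], "twist": 0, "jaw": -0.3}
  ]
}}

```text
time: 8.0
ee_pos: [0.437, -0.1949, 0.0663]
tcp_rot: [-179.9, 0.1, -170.5]
wrist_force: [-11.6, 5.2, 24.5]
opening: 0.0576
grasp_force: 57.5
```

{"method": "apply_moves", "body": {
  "motion": [
    {"xyz": [0, 0, -3], "twist": 0, "jaw": -0.3},
    {"xyz": [0, 0, -3], "twist": 0, "jaw": 0.9},
    {"xyz": [0, 0, -3], "twist": 0, "jaw": 0.9},
    {"xyz": [0, 0, -3], "twist": 0, "jaw": 0.9},
    {"xyz": [0, 0, -3], "twist": 0, "jaw": 0.9}
  ]
}}

```text
time: 8.62
ee_pos: [0.4367, -0.1949, 0.0661]
tcp_rot: [180.0, -0.0, -170.5]
wrist_force: [0.6, -0.2, -0.1]
opening: 0.081
grasp_force: 0.0
```

{"method": "apply_moves", "body": {
  "motion": [
    {"xyz": [0, 0, -20], "twist": 0, "jaw": 0.9},
    {"xyz": [0, 0, -45], "twist": 0, "jaw": 0.9},
    {"xyz": [0, 0, -70], "twist": 0, "jaw": 0.9},
    {"xyz": [0, 0, -90], "twist": 0.16, "jaw": 1},
    {"xyz": [0, 0, -100], "twist": 0.32, "jaw": 1}
  ]
}}

```text
time: 9.25
ee_pos: [0.4371, -0.195, 0.1675]
tcp_rot: [-180.0, 0.1, 170.9]
wrist_force: [0.2, -1.7, 0.3]
opening: 0.0854
grasp_force: 0.0
```

{"method": "apply_moves", "body": {
  "motion": [
    {"xyz": [0, 0, 0], "twist": 0.17, "jaw": 1},
    {"xyz": [0, 0, 0], "twist": 0.34, "jaw": 1},
    {"xyz": [0, 0, 0], "twist": 0.51, "jaw": 1},
    {"xyz": [0, 0, 0], "twist": 0.68, "jaw": 1},
    {"xyz": [0, 0, 0], "twist": 0.85, "jaw": 1}
  ]
}}

```text
time: 9.88
ee_pos: [0.4367, -0.1949, 0.1662]
tcp_rot: [-180.0, -0.0, 122.2]
wrist_force: [-0.1, -0.3, 0.5]
opening: 0.0858
grasp_force: 0.0
```

{"method": "apply_moves", "body": {
  "motion": [
    {"xyz": [0, 0, 0], "twist": 0.17, "jaw": 1},
    {"xyz": [0, 0, 0], "twist": 0.34, "jaw": 1},
    {"xyz": [0, 0, 0], "twist": 0.4, "jaw": 1},
    {"xyz": [0, 0, 0], "twist": 0.4, "jaw": 1}
  ]
}}

```text
time: 10.38
ee_pos: [0.4367, -0.1949, 0.1662]
tcp_rot: [-180.0, -0.0, 99.6]
wrist_force: [0.5, -0.1, -0.4]
opening: 0.0857
grasp_force: 0.0
```

```bash
python3 s.py 437 -195 68 99.5; python3 - <<'E'
from wm import *
p,w=wrist('w4');orange(p,w,90)
p,d=camera('top');np.savez('top1.npz',p=p,d=d,**camera_params('top'));cv2.imwrite('pics/top1.png',p[:,:,::-1])
from h import cloud
p,w=cloud('top1.npz');orange(p,w*1000,88)
E
```

```text
t 10.38 p [ 436.7 -194.9  166.2] rpy [-180.    -0.    99.6] q [-24.1  -5.7  -9.6  86.1  -0.   56.4] F [ 0.5 -0.1 -0.4] open 85.7 gf 0.0
xyz [-0.1  0.3 98.2] twist 0.002 dist 98.0
orange ((436.2314453125, -194.4031982421875), (35.081642150878906, 58.706787109375), 10.318781852722168) z 89.6 3165
orange ((435.8079833984375, -190.99969482421875), (32.40168380737305, 49.74065399169922), 10.209759712219238) z 88.3 287
```

View pics/w4.png

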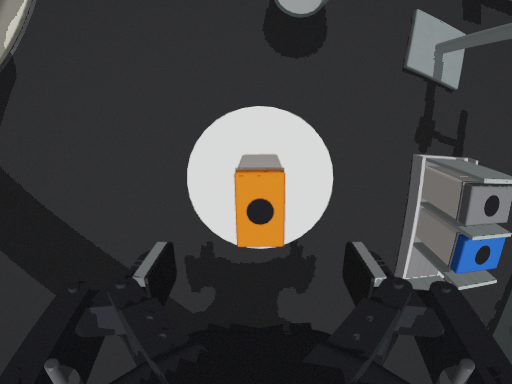

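The canister stands upright on the disc at pixel (260,210), aligned with the gripper. It measures (436.2, -194.4), so I'm regripping on the broad faces.

{"method": "apply_moves", "body": {
  "motion": [
    {"xyz": [0, 0, 30], "twist": 0, "jaw": 1},
    {"xyz": [0, 0, 60], "twist": 0, "jaw": 1},
    {"xyz": [0, 0, 90], "twist": 0, "jaw": 1},
    {"xyz": [0, 0, 104], "twist": 0, "jaw": 1},
    {"xyz": [0, 0, 104], "twist": 0, "jaw": 0.3}
  ]
}}

```text
time: 11.1
ee_pos: [0.4364, -0.1947, 0.0619]
tcp_rot: [-179.9, -0.0, 99.6]
wrist_force: [-0.2, -0.1, 0.5]
opening: 0.07
grasp_force: 0.0
```

{"method": "apply_moves", "body": {
  "motion": [
    {"xyz": [0, 0, 0], "twist": 0, "jaw": -0.7},
    {"xyz": [0, 0, 0], "twist": 0, "jaw": -0.7},
    {"xyz": [0, 0, 0], "twist": 0, "jaw": -0.7},
    {"xyz": [0, 0, 0], "twist": 0, "jaw": -0.7},
    {"xyz": [0, 0, 0], "twist": 0, "jaw": -0.7}
  ],
  "grip_force": 80
}}

```text
time: 11.72
ee_pos: [0.4375, -0.1953, 0.0637]
tcp_rot: [179.9, 0.1, 99.6]
wrist_force: [0.6, 0.1, 5.9]
opening: 0.0351
grasp_force: 80.5
```

```bash
python3 s.py 436.5 -195 190 99.5 430 -20 235 101.8 500 130 245 101.8 640 155 245 101.8
```

```text
t 11.72 p [ 437.5 -195.3   63.7] rpy [1.799e+02 1.000e-01 9.960e+01] q [-24.   -4.3 -19.7  74.5  -0.   56.4] F [0.6 0.1 5.9] open 35.1 gf 80.5
xyz [   0.4   -0.9 -126.3] twist 0.001 dist 126.0
xyz [173.7  22.5 -45. ] twist -0.04 dist 181.0
xyz [132.5  99.2 -10. ] twist -0.0 dist 166.0
xyz [ -4.2 142.2  -0. ] twist -0.0 dist 142.0
```

{"method": "apply_moves", "body": {
  "motion": [
    {"xyz": [0, 0, -15], "twist": 0, "jaw": -0.7},
    {"xyz": [0, 0, -40], "twist": 0, "jaw": -0.7},
    {"xyz": [0, 0, -70], "twist": 0, "jaw": -0.7},
    {"xyz": [0, 0, -100], "twist": 0, "jaw": -0.7},
    {"xyz": [0, 0, -126], "twist": 0, "jaw": -0.7}
  ]
}}

```text
time: 12.35
ee_pos: [0.4367, -0.1948, 0.1903]
tcp_rot: [180.0, 0.0, 99.6]
wrist_force: [0.2, 0.0, -2.7]
opening: 0.0352
grasp_force: 80.0
```

{"method": "apply_moves", "body": {
  "motion": [
    {"xyz": [35, 5, -9], "twist": -0.01, "jaw": -0.7},
    {"xyz": [70, 9, -18], "twist": -0.02, "jaw": -0.7},
    {"xyz": [105, 14, -27], "twist": -0.03, "jaw": -0.7},
    {"xyz": [140, 18, -36], "twist": -0.04, "jaw": -0.7},
    {"xyz": [174, 22, -45], "twist": -0.04, "jaw": -0.7}
  ]
}}

```text
time: 12.98
ee_pos: [0.4291, -0.0185, 0.2344]
tcp_rot: [180.0, 0.0, 101.9]
wrist_force: [0.5, 0.6, -2.1]
opening: 0.0353
grasp_force: 80.0
```

{"method": "apply_moves", "body": {
  "motion": [
    {"xyz": [26, 20, -2], "twist": 0, "jaw": -0.7},
    {"xyz": [53, 40, -4], "twist": 0, "jaw": -0.7},
    {"xyz": [80, 60, -6], "twist": 0, "jaw": -0.7},
    {"xyz": [107, 80, -8], "twist": 0, "jaw": -0.7},
    {"xyz": [132, 99, -10], "twist": 0, "jaw": -0.7}
  ]
}}

```text
time: 13.6
ee_pos: [0.4994, 0.131, 0.2441]
tcp_rot: [180.0, 0.0, 101.9]
wrist_force: [0.7, -0.2, -2.5]
opening: 0.0352
grasp_force: 80.3
```

```bash
python3 s.py 550 137 245 101.8; python3 - <<'E'
from wm import *
p,w=wrist('w5');orange(p,w,272,12)
for a in (0,1):
    v,u=np.mgrid[:384,:512]
m=(abs(w[...,2]-160)<6)&(w[...,0]>600)&(w[...,0]<680)&(w[...,1]>90)&(w[...,1]<220)
n,l,s,_=cv2.connectedComponentsWithStats(m.astype(np.uint8))
for k in range(1,n):
    if s[k,4]>15: P=w[l==k];print(cv2.minAreaRect(P[:,:2].astype(np.float32)),np.median(P[:,2]),len(P))
E
```

```text
t 13.6 p [499.4 131.  244.1] rpy [180.    0.  101.9] q [14.7  0.2  4.7 94.4 -0.  92.8] F [ 0.7 -0.2 -2.5] open 35.2 gf 80.3
xyz [-4.5 50.7 -0.9] twist 0.001 dist 51.0
orange ((497.5744323730469, 136.77056884765625), (37.60213851928711, 48.38338851928711), 12.346900939941406) z 269.9 7967
((630.9683837890625, 192.3113250732422), (30.959543228149414, 6.551786422729492), 10.877396583557129) 160.28291105095383 272
((645.0890502929688, 120.02008056640625), (30.734298706054688, 7.1191887855529785), 11.755355834960938) 160.14997830537004 271
```

View pics/w5.png

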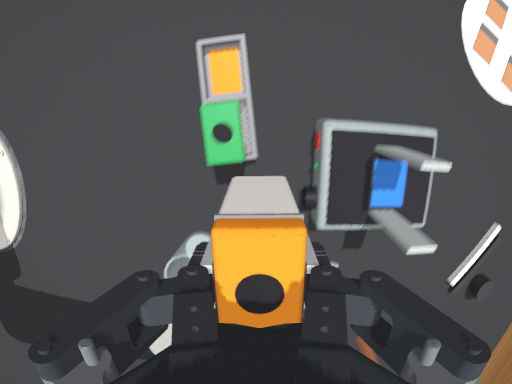

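The canister is held upright at (260,270). The mixer is at (380,175) with its uprights at (415,157) and (405,230). The wrist and top cameras agree on the mixer centre to 1.5 mm, giving about (639, 155.6) and a yaw of about 11.2°.

```bash
python3 s.py 639 155.3 245 101.2 639 155.3 140 101.2
```

```text
t 13.65 p [500.6 133.5 243.6] rpy [ 1.800e+02 -1.000e-01  1.019e+02] q [14.9  0.4  4.8 94.4  0.1 92.9] F [-3.8  1.6 -4.9] open 35.2 gf 80.6
xyz [ -7.3 139.9  -1.4] twist 0.013 dist 140.0
xyz [  0.   0. 105.] twist -0.0 dist 105.0
```

{"method": "apply_moves", "body": {
  "motion": [
    {"xyz": [-2, 30, -1], "twist": 0.005, "jaw": -0.7},
    {"xyz": [-3, 60, -1], "twist": 0.01, "jaw": -0.7},
    {"xyz": [-5, 95, -1], "twist": 0.013, "jaw": -0.7},
    {"xyz": [-6, 125, -1], "twist": 0.013, "jaw": -0.7},
    {"xyz": [-7, 139, -1], "twist": 0.013, "jaw": -0.7}
  ]
}}

```text
time: 14.28
ee_pos: [0.6377, 0.1516, 0.2439]
tcp_rot: [-179.9, 0.0, 101.1]
wrist_force: [0.1, 0.3, -2.3]
opening: 0.0353
grasp_force: 81.2
```

{"method": "apply_moves", "body": {
  "motion": [
    {"xyz": [0, 0, 0], "twist": 0, "jaw": -0.7},
    {"xyz": [0, 0, 0], "twist": 0, "jaw": -0.7}
  ]
}}

```text
time: 14.52
ee_pos: [0.6362, 0.1514, 0.2446]
tcp_rot: [-180.0, -0.0, 101.1]
wrist_force: [0.1, -0.1, -2.2]
opening: 0.0351
grasp_force: 81.3
```

```bash
python3 s.py 639 155.3 245 101.2 639 155.3 140 101.2;python3 - <<'E'
from wm import *
p,w=wrist('w6');orange(p,w,272,12)
m=(abs(w[...,2]-160)<6)&(w[...,0]>600)&(w[...,0]<680)&(w[...,1]>90)&(w[...,1]<220)
n,l,s,_=cv2.connectedComponentsWithStats(m.astype(np.uint8))
for k in range(1,n):
    if s[k,4]>15: P=w[l==k];print(cv2.minAreaRect(P[:,:2].astype(np.float32)),np.median(P[:,2]),len(P))
E
```

```text
t 14.53 p [636.2 151.4 244.6] rpy [-180.    -0.   101.1] q [13.4 20.1 27.4 97.4  0.  92.3] F [ 0.1 -0.1 -2.2] open 35.1 gf 81.3
xyz [ 3.3  3.5 -0.4] twist -0.001 dist 5.0
xyz [  0.   0. 105.] twist -0.0 dist 105.0
orange ((634.3763427734375, 157.23451232910156), (37.52628707885742, 48.49494934082031), 11.363368034362793) z 270.4 7975
((631.2349853515625, 192.39833068847656), (29.34467887878418, 5.885876655578613), 11.187042236328125) 160.6679098755393 374
```

View pics/w6.png

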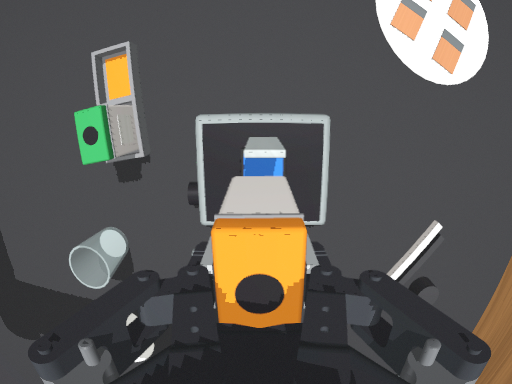

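The canister at (260,265) is above and aligned with the mixer at (265,170). I'll shift about 5 mm to the measured centre and then descend between the uprights.

{"method": "apply_moves", "body": {
  "motion": [
    {"xyz": [3.6, 3.2, 0], "twist": 0, "jaw": -0.7},
    {"xyz": [3.6, 3.2, 0], "twist": 0, "jaw": -0.7},
    {"xyz": [3.6, 3.2, 8], "twist": 0, "jaw": -0.7},
    {"xyz": [3.6, 3.2, 16], "twist": 0, "jaw": -0.7}
  ]
}}

```text
time: 15.08
ee_pos: [0.639, 0.1557, 0.2275]
tcp_rot: [-180.0, 0.0, 101.1]
wrist_force: [-0.1, -0.1, -3.4]
opening: 0.0353
grasp_force: 81.3
```

{"method": "apply_moves", "body": {
  "motion": [
    {"xyz": [0, 0, 9], "twist": 0, "jaw": -0.7},
    {"xyz": [0, 0, 18], "twist": 0, "jaw": -0.7},
    {"xyz": [0, 0, 27], "twist": 0, "jaw": -0.7},
    {"xyz": [0, 0, 36], "twist": 0, "jaw": -0.7},
    {"xyz": [0, 0, 40], "twist": 0, "jaw": -0.7}
  ]
}}

```text
time: 15.7
ee_pos: [0.639, 0.1557, 0.1874]
tcp_rot: [-180.0, 0.0, 101.1]
wrist_force: [0.2, -0.3, -3.4]
opening: 0.0353
grasp_force: 81.3
```

```bash
python3 s.py 638.8 155.6 138 101.2
```

```text
t 15.7 p [639.  155.7 187.4] rpy [-180.     0.   101.1] q [13.7 19.4 20.3 90.9  0.  92.6] F [ 0.2 -0.3 -3.4] open 35.3 gf 81.3
xyz [-0.1 -0.2 49.4] twist -0.002 dist 49.0
```

Free so far, with no contact force. I'm going down to just above the pad, then pressing.

{"method": "apply_moves", "body": {
  "motion": [
    {"xyz": [0, 0, 12], "twist": 0, "jaw": -0.7},
    {"xyz": [0, 0, 24], "twist": 0, "jaw": -0.7},
    {"xyz": [0, 0, 36], "twist": 0, "jaw": -0.7},
    {"xyz": [0, 0, 45], "twist": 0, "jaw": -0.7},
    {"xyz": [0, 0, 48], "twist": 0, "jaw": -0.7}
  ]
}}

```text
time: 16.32
ee_pos: [0.6389, 0.1556, 0.1394]
tcp_rot: [-179.9, 0.0, 101.1]
wrist_force: [-0.3, 0.3, -2.8]
opening: 0.0353
grasp_force: 81.3
```

{"method": "apply_moves", "body": {
  "motion": [
    {"xyz": [0, 0, 2], "twist": 0, "jaw": -0.7},
    {"xyz": [0, 0, 4], "twist": 0, "jaw": -0.7},
    {"xyz": [0, 0, 6], "twist": 0, "jaw": -0.7},
    {"xyz": [0, 0, 8], "twist": 0, "jaw": -0.7},
    {"xyz": [0, 0, 9], "twist": 0, "jaw": -0.7}
  ]
}}

```text
time: 16.95
ee_pos: [0.6393, 0.1558, 0.1321]
tcp_rot: [179.9, -0.0, 101.1]
wrist_force: [-1.5, -0.4, 4.3]
opening: 0.035
grasp_force: 81.9
```

{"method": "apply_moves", "body": {
  "motion": [
    {"xyz": [0, 0, 2], "twist": 0, "jaw": -0.7},
    {"xyz": [0, 0, 4], "twist": 0, "jaw": -0.7},
    {"xyz": [0, 0, 6], "twist": 0, "jaw": -0.7},
    {"xyz": [0, 0, 8], "twist": 0, "jaw": -0.7},
    {"xyz": [0, 0, 8], "twist": 0, "jaw": -0.7}
  ]
}}

```text
time: 17.58
ee_pos: [0.6393, 0.1558, 0.125]
tcp_rot: [179.9, -0.0, 101.1]
wrist_force: [-4.3, -0.6, 12.5]
opening: 0.035
grasp_force: 83.1
```

{"method": "apply_moves", "body": {
  "motion": [
    {"xyz": [0, 0, 1], "twist": 0, "jaw": -0.7},
    {"xyz": [0, 0, 2], "twist": 0, "jaw": -0.7},
    {"xyz": [0, 0, 2], "twist": 0, "jaw": -0.7}
  ]
}}

```text
time: 17.95
ee_pos: [0.6393, 0.1558, 0.1247]
tcp_rot: [179.8, -0.0, 101.1]
wrist_force: [-7.6, -1.5, 20.8]
opening: 0.0355
grasp_force: 84.1
```

The pad has bottomed: the TCP reads 124.7 mm as predicted, and the force has jumped to about 21 N. I'm holding it there for over 2 s.

{"method": "apply_moves", "body": {
  "motion": [
    {"xyz": [0, 0, 0.5], "twist": 0, "jaw": -0.7},
    {"xyz": [0, 0, 0.5], "twist": 0, "jaw": -0.7},
    {"xyz": [0, 0, 0.5], "twist": 0, "jaw": -0.7},
    {"xyz": [0, 0, 0.5], "twist": 0, "jaw": -0.7},
    {"xyz": [0, 0, 0.5], "twist": 0, "jaw": -0.7}
  ]
}}

```text
time: 18.58
ee_pos: [0.6393, 0.1558, 0.1247]
tcp_rot: [179.8, -0.0, 101.1]
wrist_force: [-9.1, -2.1, 23.9]
opening: 0.0355
grasp_force: 84.3
```

{"method": "apply_moves", "body": {
  "motion": [
    {"xyz": [0, 0, 0], "twist": 0, "jaw": -0.7},
    {"xyz": [0, 0, 0], "twist": 0, "jaw": -0.7},
    {"xyz": [0, 0, 0], "twist": 0, "jaw": -0.7},
    {"xyz": [0, 0, 0], "twist": 0, "jaw": -0.7},
    {"xyz": [0, 0, 0], "twist": 0, "jaw": -0.7}
  ]
}}

```text
time: 19.2
ee_pos: [0.6393, 0.1558, 0.1247]
tcp_rot: [179.8, -0.0, 101.1]
wrist_force: [-9.3, -1.7, 24.4]
opening: 0.0354
grasp_force: 84.3
```

{"method": "apply_moves", "body": {
  "motion": [
    {"xyz": [0, 0, 0], "twist": 0, "jaw": -0.7},
    {"xyz": [0, 0, 0], "twist": 0, "jaw": -0.7},
    {"xyz": [0, 0, 0], "twist": 0, "jaw": -0.7},
    {"xyz": [0, 0, 0], "twist": 0, "jaw": -0.7},
    {"xyz": [0, 0, 0], "twist": 0, "jaw": -0.7}
  ]
}}

```text
time: 19.82
ee_pos: [0.6393, 0.1558, 0.1247]
tcp_rot: [179.8, -0.0, 101.1]
wrist_force: [-9.0, -1.8, 23.2]
opening: 0.0351
grasp_force: 84.3
```

{"method": "apply_moves", "body": {
  "motion": [
    {"xyz": [0, 0, 0], "twist": 0, "jaw": -0.7},
    {"xyz": [0, 0, 0], "twist": 0, "jaw": -0.7}
  ]
}}

```text
time: 20.08
ee_pos: [0.6393, 0.1558, 0.1247]
tcp_rot: [179.8, -0.0, 101.1]
wrist_force: [-9.5, -1.0, 25.0]
opening: 0.0355
grasp_force: 84.3
```

{"method": "apply_moves", "body": {
  "motion": [
    {"xyz": [0, 0, -10], "twist": 0, "jaw": -0.7},
    {"xyz": [0, 0, -30], "twist": 0, "jaw": -0.7},
    {"xyz": [0, 0, -60], "twist": 0, "jaw": -0.7},
    {"xyz": [0, 0, -95], "twist": 0, "jaw": -0.7},
    {"xyz": [0, 0, -123], "twist": 0, "jaw": -0.7}
  ]
}}

```text
time: 20.7
ee_pos: [0.6392, 0.1558, 0.2445]
tcp_rot: [180.0, 0.0, 101.1]
wrist_force: [0.1, 0.5, -1.9]
opening: 0.0351
grasp_force: 81.3
```

```bash
python3 s.py 500 190 235 105 432.5 239 180 107.7 432.5 239 80 107.7
```

```text
t 20.7 p [639.2 155.8 244.5] rpy [180.    0.  101.1] q [13.7 20.7 28.2 97.5 -0.  92.6] F [ 0.1  0.5 -1.9] open 35.1 gf 81.3
xyz [  60.4 -130.     9.5] twist -0.068 dist 144.0
xyz [ 64.8 -52.5  55. ] twist -0.047 dist 100.0
xyz [  0.   0. 100.] twist -0.0 dist 100.0
```

{"method": "apply_moves", "body": {
  "motion": [
    {"xyz": [12, -26, 2], "twist": -0.015, "jaw": -0.7},
    {"xyz": [24, -52, 4], "twist": -0.03, "jaw": -0.7},
    {"xyz": [36, -78, 6], "twist": -0.045, "jaw": -0.7},
    {"xyz": [48, -104, 8], "twist": -0.06, "jaw": -0.7},
    {"xyz": [60, -130, 10], "twist": -0.068, "jaw": -0.7}
  ]
}}

```text
time: 21.32
ee_pos: [0.4991, 0.1897, 0.2331]
tcp_rot: [-180.0, 0.0, 105.0]
wrist_force: [0.6, 0.3, -1.6]
opening: 0.0352
grasp_force: 81.4
```

{"method": "apply_moves", "body": {
  "motion": [
    {"xyz": [0, 0, 0], "twist": 0, "jaw": -0.7},
    {"xyz": [0, 0, 0], "twist": 0, "jaw": -0.7}
  ]
}}

```text
time: 21.58
ee_pos: [0.5004, 0.1896, 0.2336]
tcp_rot: [180.0, 0.0, 105.0]
wrist_force: [-0.5, -0.4, -2.9]
opening: 0.035
grasp_force: 81.7
```

```bash
python3 s.py 432.3 239.3 180 107.7; python3 - <<'E'
from wm import *
p,w=wrist('w7');orange(p,w,5,8)
z=w[...,2];m=(z>18)&(z<32)&(w[...,0]>380)&(w[...,0]<500)&(w[...,1]>110)&(w[...,1]<300)
n,l,s,_=cv2.connectedComponentsWithStats(m.astype(np.uint8),connectivity=8)
for k in range(1,n):
    if s[k,4]>60: P=w[l==k];print(cv2.minAreaRect(P[:,:2].astype(np.float32)),np.median(P[:,2]),len(P))
E
```

```text
t 21.57 p [500.4 189.6 233.6] rpy [180.   0. 105.] q [20.7  2.6  6.  93.3 -0.  95.7] F [-0.5 -0.4 -2.9] open 35.0 gf 81.7
xyz [ 65.7 -52.9  53.6] twist -0.047 dist 100.0
orange ((431.8386535644531, 239.7965087890625), (35.01335144042969, 55.53141403198242), 17.975391387939453) z 5.5 1340
((436.634033203125, 224.6072540283203), (57.147125244140625, 108.10501098632812), 17.70840072631836) 24.575329408370894 1268
((447.4397888183594, 199.0972900390625), (10.524161338806152, 36.74492645263672), 89.51307678222656) 24.428342540612118 63
```

View pics/w7.png

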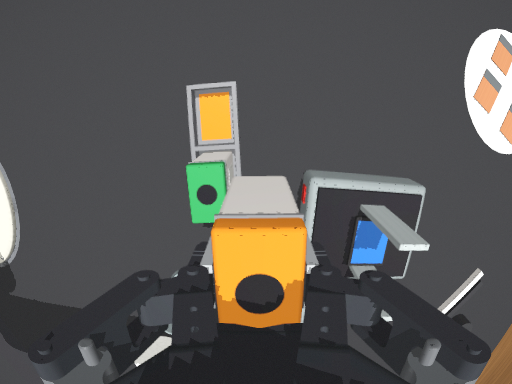

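The liner is at (215,117), measured at (431.8, 239.8) by the wrist camera against (432.4, 239.2) from the top. The green canister is at (207,190), and the orange one is still held upright. I'm moving over the compartment.

{"method": "apply_moves", "body": {
  "motion": [
    {"xyz": [16, -13, 10], "twist": -0.012, "jaw": -0.7},
    {"xyz": [33, -26, 20], "twist": -0.024, "jaw": -0.7},
    {"xyz": [49, -40, 35], "twist": -0.036, "jaw": -0.7},
    {"xyz": [65.8, -53, 53], "twist": -0.047, "jaw": -0.7},
    {"xyz": [65.8, -53, 53], "twist": -0.047, "jaw": -0.7}
  ]
}}

```text
time: 22.25
ee_pos: [0.4312, 0.2395, 0.1795]
tcp_rot: [-179.9, 0.0, 107.8]
wrist_force: [-0.2, -0.0, -1.9]
opening: 0.0354
grasp_force: 81.6
```

{"method": "apply_moves", "body": {
  "motion": [
    {"xyz": [0, 0, 0], "twist": 0, "jaw": -0.7},
    {"xyz": [0, 0, 0], "twist": 0, "jaw": -0.7}
  ]
}}

```text
time: 22.5
ee_pos: [0.4328, 0.2391, 0.1814]
tcp_rot: [179.9, -0.0, 107.6]
wrist_force: [0.9, 0.6, -2.2]
opening: 0.0349
grasp_force: 81.6
```

```bash
python3 s.py 432.1 239.4 75 107.7
```

```text
t 22.5 p [432.8 239.1 181.4] rpy [179.9  -0.  107.6] q [ 28.9  -3.5  -5.9  87.6  -0.  101.3] F [ 0.9  0.6 -2.2] open 34.9 gf 81.6
xyz [  0.5  -0.5 106.4] twist -0.001 dist 106.0
```

{"method": "apply_moves", "body": {
  "motion": [
    {"xyz": [0.4, -0.4, 15], "twist": 0, "jaw": -0.7},
    {"xyz": [0.4, -0.4, 32], "twist": 0, "jaw": -0.7},
    {"xyz": [0.4, -0.4, 50], "twist": 0, "jaw": -0.7},
    {"xyz": [0.4, -0.4, 65], "twist": 0, "jaw": -0.7},
    {"xyz": [0.4, -0.4, 75], "twist": 0, "jaw": -0.7}
  ]
}}

```text
time: 23.12
ee_pos: [0.4309, 0.2395, 0.1044]
tcp_rot: [-179.9, 0.0, 107.7]
wrist_force: [0.3, -0.2, -2.3]
opening: 0.0352
grasp_force: 81.7
```

{"method": "apply_moves", "body": {
  "motion": [
    {"xyz": [0, 0, 8], "twist": 0, "jaw": -0.7},
    {"xyz": [0, 0, 16], "twist": 0, "jaw": -0.7},
    {"xyz": [0, 0, 24], "twist": 0, "jaw": -0.7},
    {"xyz": [0, 0, 31], "twist": 0, "jaw": -0.7},
    {"xyz": [0, 0, 33], "twist": 0, "jaw": -0.7}
  ]
}}

```text
time: 23.75
ee_pos: [0.4311, 0.2396, 0.0723]
tcp_rot: [-180.0, 0.0, 107.7]
wrist_force: [0.4, -0.1, -2.2]
opening: 0.0351
grasp_force: 81.7
```

{"method": "apply_moves", "body": {
  "motion": [
    {"xyz": [0, 0, 1], "twist": 0, "jaw": -0.7},
    {"xyz": [0, 0, 2], "twist": 0, "jaw": -0.7},
    {"xyz": [0, 0, 3], "twist": 0, "jaw": -0.7},
    {"xyz": [0, 0, 3], "twist": 0, "jaw": -0.7}
  ]
}}

```text
time: 24.25
ee_pos: [0.4313, 0.2396, 0.0698]
tcp_rot: [180.0, -0.0, 107.7]
wrist_force: [0.0, 0.1, -2.9]
opening: 0.0352
grasp_force: 81.7
```

{"method": "apply_moves", "body": {
  "motion": [
    {"xyz": [0, 0, 1], "twist": 0, "jaw": -0.7},
    {"xyz": [0, 0, 2], "twist": 0, "jaw": -0.7},
    {"xyz": [0, 0, 2], "twist": 0, "jaw": -0.7}
  ]
}}

```text
time: 24.62
ee_pos: [0.4314, 0.2398, 0.0687]
tcp_rot: [180.0, -0.0, 107.7]
wrist_force: [-2.2, -0.7, 5.2]
opening: 0.0349
grasp_force: 82.9
```

It seated at 68.7 mm, exactly the predicted height. Releasing and retreating.

{"method": "apply_moves", "body": {
  "motion": [
    {"xyz": [0, 0, -1], "twist": 0, "jaw": -0.4},
    {"xyz": [0, 0, -1], "twist": 0, "jaw": 0.2},
    {"xyz": [0, 0, -1], "twist": 0, "jaw": 0.8},
    {"xyz": [0, 0, -1], "twist": 0, "jaw": 0.8},
    {"xyz": [0, 0, -1], "twist": 0, "jaw": 0.8}
  ]
}}

```text
time: 25.25
ee_pos: [0.4313, 0.2396, 0.0688]
tcp_rot: [180.0, 0.0, 107.7]
wrist_force: [-0.5, -0.1, -0.7]
opening: 0.077
grasp_force: 0.0
```

{"method": "apply_moves", "body": {
  "motion": [
    {"xyz": [0, 0, -15], "twist": 0, "jaw": 0.8},
    {"xyz": [0, 0, -40], "twist": 0, "jaw": 0.8},
    {"xyz": [0, 0, -75], "twist": 0, "jaw": 0.8},
    {"xyz": [0, 0, -110], "twist": 0, "jaw": 0.8},
    {"xyz": [0, 0, -140], "twist": 0, "jaw": 0.8}
  ]
}}

```text
time: 25.88
ee_pos: [0.4314, 0.2397, 0.2114]
tcp_rot: [179.9, -0.0, 107.7]
wrist_force: [-0.1, 0.6, -0.6]
opening: 0.0773
grasp_force: 0.0
```

{"method": "apply_moves", "body": {
  "motion": [
    {"xyz": [20, -20, 0], "twist": 0, "jaw": 0.8},
    {"xyz": [40, -40, 0], "twist": 0, "jaw": 0.8},
    {"xyz": [60, -60, 0], "twist": 0, "jaw": 0.8},
    {"xyz": [60, -60, 0], "twist": 0, "jaw": 0.8},
    {"xyz": [60, -60, 0], "twist": 0, "jaw": 0.8}
  ]
}}

```text
time: 26.5
ee_pos: [0.3563, 0.2785, 0.2095]
tcp_rot: [179.9, -0.0, 107.7]
wrist_force: [-0.7, 0.4, 0.1]
opening: 0.0767
grasp_force: 0.0
```

```bash
python3 s.py; python3 - <<'E'
from wm import *
p,w=wrist('w8');orange(p,w,95,8)
p,d=camera('scene');cv2.imwrite('pics/s8.png',p[100:300,140:380,::-1].repeat(2,0).repeat(2,1))
E
```

```text
t 26.5 p [356.3 278.5 209.5] rpy [179.9  -0.  107.7] q [ 38.   -9.1  -7.9  91.1  -0.  110.3] F [-0.7  0.4  0.1] open 76.7 gf 0.0
orange ((429.00970458984375, 241.24307250976562), (35.13806915283203, 57.290260314941406), 17.482704162597656) z 93.9 460
```

View pics/s8.png

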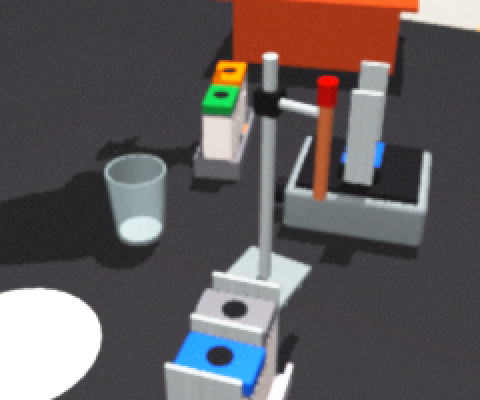

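The orange canister stands upright in the tray at (230,72), level with the green one at (220,97). The beaker and the other canisters haven't moved. Handing in.

```bash
python3 -c "
from workcell import bot;print(bot.job_done())"
```

```text
the job is handed in; nothing more can be done
None
```

The orange canister held the mixer pad fully down for about 2.4 s, now stands upright and released on the floor of the orange-lined compartment, and the job was handed in at about 26.5 s, with no verdict returned.

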